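# Check the bite of a brake lever and note its travel

## Robot

A 6-joint arm with a two-finger parallel gripper is mounted at the origin on a cart in front of the work surface, level with it; the furniture and walls round the work are solid. World frame = base frame: x ahead of the robot, y to its left, z up, the work surface at z = 0. Lengths are in m, angles in degrees, forces in N, time in s.
With the tool pointing down it reaches from about 0.25 to 0.775 m from the base axis. Payload 8.9 kg.
Tool frame: the origin (TCP) lies at the very end of the fingers, on their centre line; the grasp point (between the pads) lies 19 mm behind it; z points along the fingers, y is the line along which they close (so a half turn about z gives the same grasp; the last joint's range is limited). The gripper opens to 85 mm and grips with 20 to 120 N. Pads are 22 mm wide; open, the fingers measure 114 mm over their backs; the gripper's body (76 mm by 85 mm) begins 54 mm behind the grasp point. The pads swing forward as they close: fully open they stand 13 mm farther back than shut.
Start: joints at [-77.939, 16.656, -8.789, 64.555, 0, 82.019], TCP at [0.18, -0.493, 0.231] pointing down, gripper open.
Joint ranges: [-144.48, 144.48], [-52.06, 99.96], [-74.48, 78.29], [-112.23, 115.85], [-86.99, 84.42], [-180, 180]. Speed limits (degrees/s): [127.2, 127.2, 159.86, 180, 180, 180].

## Interface

Orientations are given as [roll, pitch, yaw] about the fixed x, y, z axes, in that order (R = Rz(yaw) Ry(pitch) Rx(roll)).
In Python, from plant import ctrl, viewer, job gives the robot as it stands. The module is installed in compiled form; this text tells all that it offers.
- The arm moves only by the shell command python3 -m crank 'ROWS'. ROWS is a JSON object of lists of equal length, an entry for each row: "grip": the opening, from 0 (shut) to 1 (fully open); "dp": the shift along the tool's x, y, z in mm, a list of three; "turn": the turn about the tool's z in degrees. A call has 1 to 12 rows; each row is the pose to reach, as a shift and turn from the pose commanded when the call began, along the tool's axes at that moment; what a row does not reach only later rows make up. A row lasts 1/8 s, in which the tool goes at most 62.5 mm and 10.7 degrees, less where a joint would pass 70% of its speed; a pose out of reach is approached as far as the arm can. A call with a gripper value outside its range is refused whole. The fingers move at their own pace and stop on an object; the grip force is fixed at half the most. Time passes only in rows, so rows that repeat a pose let the fingers close. It gives the time, the measured TCP pose, the force, the opening and the grip force at its end, in the units of the state.
- ctrl.get_obs(): the state, without advancing time (a new reading comes with each control period).
- viewer.grab_frame(name): name is "scene" or "side" or "wrist"; returns a dict with "frame" (400x640x3 uint8, red, green, blue), "mtx" (3x3 intrinsics, pixels), "extrinsics" (4x4, takes a point from camera to world coordinates). Camera axes: x right, y up, looking along -z (the intrinsics and any distortion apply to the point x, -y, -z); pixel columns grow to the right and rows downward; lengths in m; the calibration is good to about 2 mm. A picture is of the moment at which its call begins. There is no depth.
- job.close_job(): hands the job in; it is judged then, once.
The state is a dict: "time": time; "joint_positions": joint angles; "joint_vel": joint speeds; "effort": joint torques, N m; "ee_pos": TCP position; "ee_rot": TCP orientation; "contact_force": force on the tool from outside, world axes, zero at the start; "torque": the same for the moment, N m; "gripper_width": finger opening in m; "grip_force": force on a finger pad.
Only numpy, scipy, OpenCV 4.12 (cv2) and the standard library are available. Lean on these libraries where they do the work, as an engineer would, in place of code of your own. Each camera call takes 0.05 s, during which the arm holds its last target. There are 200 camera calls.

## Task

Squeeze the silver brake lever on the test stand towards its bar until you feel it turn firm, without forcing it hard against the pads, and let it go; its end leaves the yellow pointer at the travel it reached. Then note that travel: hold down the black tab of the red rider, slide it along the scale until its pointer is level with the yellow one, and let the tab go. Do not touch the yellow pointer yourself and leave the things lying around the stand alone.

Things in the scene. Friction and masses are not known exactly. Their poses are not given: they have to be found in the camera images.
- stand: Aluminium plate bolted to the bench, 220 x 260 x 12 mm, carrying a handlebar stub, brake lever and two rails. Origin on the bench; plate from x -95 to 125, y -130 to 130 mm. z up; x = squeezing direction, lever to bar, away from the robot (yaw within 0.35 rad). Along x run: yellow pointer's rail at y -55, white scale (mark every 5 mm) at y -69, red rider's rail at y -95 mm
- bar_grip (a point): Middle of the black rubber grip (31 mm thick) of the handlebar stub, 55 mm above the bench, at x 55, y 8 mm of the stand. The stub runs along y from -35 to 120 mm. The black brake cylinder, at y 77 to 132 mm of the stand, is the tallest part: its top is 85 mm above the bench
- brake_lever: Silver lever. Origin on its upright pivot axis, 54 mm above the bench, x 5, y 100 mm of the stand. Blade 14 mm high, 10 mm thick, 130 mm from pivot to centre of its 16 mm ball end. At rest its axes match the stand's and the blade points along -y, leaning 0.25 rad to -x; it turns up to 0.46 rad towards the bar (anticlockwise from above) and springs back when let go
- lever_pad (a point): Point on the rubber strip on the robot's side of the blade, 100 mm from the pivot, 54 mm above the bench: push here along the stand's x with closed fingers (free room to 70 mm on the robot's side and down to the plate). Light spring, 1.5 to 3 N, until the pads bite at an unknown 0.13 to 0.27 rad; then about 5.5 N plus 2 to 2.5 N per mm. Firm: 9 to 20 N; over 30 N is forcing it
- telltale: Yellow pointer block on the steel rail; slides along the stand's x with slight friction and stays where it is left. Its upright fin (5 mm thick, top 66 mm above the bench, y -57 to -18 mm of the stand) stands just beyond the lever's ball end, which pushes it along. Not to be touched by the robot
- telltale_mark (a point): tip of the yellow pointer over the scale strip, 37 mm above the bench; its x axis is the stand's x. It rests at x -17 to -11 mm of the stand before the squeeze
- rider: Red block, 54 (along the rail) x 36 x 12 mm, on the dark rail; origin at the middle of its underside, 31 mm above the bench. Slides along the stand's x, its centre from x -17 to 77 mm of the stand. Locked by hidden teeth of 5 mm pitch (holds about 25 N) unless its tab is held down; then it slides with about 1 N. Starts 15 to 80 mm farther along x than where the yellow pointer will end
- rider_mark (a point): tip of the red pointer over the scale strip, 23 mm from the rider's middle towards the yellow pointer, 34 mm above the bench
- tab_top (a point): Middle of the top of the black ribbed release tab on the rider, 53 mm above the bench (tab fully up); top face 40 mm along the rail by 28 mm, with a raised lip 4 mm high at either end that fingertips can push against
- rider_tab (a joint): How far the tab is pressed down, m: 0 up (locked), 0.005 fully down. It frees the rider after about 3 mm; 5 N to start, 7 N fully down. Springs up by itself when let go; where tooth meets tooth it may stop 2.5 mm short of fully up, which does no harm, and it may shift the rider by up to 1 mm as it clicks in
- pedal: black flat bicycle pedal, 107 x 92 x 22 mm, bystander lying left of the stand
- grease_tub: black tub with yellow lid, 70 mm across, 74 mm high, bystander right of the stand
- tyre_lever: blue tyre lever, 116 x 19 x 10 mm, bystander lying on the robot's side of the stand

How it is judged (in metres and radians):
On the way, in this order (a step that is already met when the one before it is completed fails the run):
1. the lever is squeezed until it is firm: the fingers press on it with more than 8 N, with its end well along its travel (contact force between the fingers and brake_lever above 8 N and x of lever_pad in the frame of stand above -0.016 m), for 0.2 s.
2. the lever is let go and back at rest (contact force between the fingers and brake_lever below 0.1 N and x of lever_pad in the frame of stand below -0.021 m), for 0.2 s.
At the end, for the whole second after the job is handed in: the red rider's pointer is level with the yellow pointer to within 4 mm along the scale, and the rider is still; the yellow pointer stays where the squeeze left it (beyond x -4 mm of the stand) and the lever is back at rest (x of rider_mark in the frame of telltale_mark between -0.004 and 0.004 m and x of telltale_mark in the frame of stand above -0.004 m and x of lever_pad in the frame of stand below -0.021 m and linear speed of rider below 0.005 m/s); the robot touches nothing.
It fails at once if the robot forces the lever: presses it with more than 30 N (contact force between any of the fingers, the arm and brake_lever above 30 N).
It fails at once if the robot touches the yellow pointer (contact force between any of the fingers, the arm and telltale above 0.5 N).
It fails at once if a bystander is moved by more than 20 mm (distance of any of pedal, grease_tub, tyre_lever from where it was at the start of the episode above 0.02 m).
It also fails if it takes over 64 s, if anything falls off the work surface, if the arm or the gripper's body presses on something with over 40 N, if the wrist force passes 120 N, or if a joint passes its speed limit or range.

## Working session

There is one attempt and no reset: what is moved stays moved. The work goes in short steps, Python scripts to look and compute and a shell command to move; the robot and the scene stay as the last step left them, time stands still between calls to the robot, and variables do not carry over. Pictures are saved under pics/ and viewed, at most 11 in all, crops included, and the job is handed in when it is done.

```bash
mkdir -p pics
python3 - <<'E'
from plant import ctrl, viewer
import cv2, numpy as np
o=ctrl.get_obs(); print(o)
fs=[]
for n in ("scene","side"):
    f=viewer.grab_frame(n); cv2.imwrite(f"pics/{n}0.png",f["frame"][:,:,::-1]); print(n,f["mtx"].tolist(),np.round(f["extrinsics"],4).tolist(),f.keys())
E
```

```text
{'time': 0.0, 'joint_positions': array([-7.79375165e+01,  1.66892006e+01, -8.82842953e+00,  6.45557131e+01,
       -1.22029948e-03,  8.20182228e+01]), 'joint_vel': array([ 0.05710746,  0.00127055,  0.03599643, -0.1096665 ,  0.01670255,
       -0.03115617]), 'effort': array([-5.73109137e-04, -5.37133133e+01,  3.31377912e+01,  1.56131247e-02,
       -2.47882126e-04,  1.45506487e-06]), 'ee_pos': array([ 0.17984559, -0.49278589,  0.23074704]), 'ee_rot': array([-1.79927198e+02, -8.97582666e-03,  2.00442558e+01]), 'contact_force': array([ 0.00529066,  0.14564255, -0.59018492]), 'torque': array([-0.02011882,  0.05203799, -0.06007886]), 'grip_force': 0.0, 'gripper_width': 0.0853898926525327}
scene [[501.27139498284316, 0.0, 323.31409043921985], [0.0, 501.27139498284316, 204.5065657159184], [0.0, 0.0, 1.0]] [[-0.6423, 0.4407, -0.6271, -0.2239], [-0.7662, -0.3906, 0.5102, 0.621], [-0.0201, 0.8082, 0.5886, 0.7186], [0.0, 0.0, 0.0, 1.0]] dict_keys(['frame', 'mtx', 'extrinsics'])
side [[388.5312468395037, 0.0, 326.80311909083525], [0.0, 388.5312468395037, 203.42600192385953], [0.0, 0.0, 1.0]] [[0.9997, 0.0242, -0.0099, 0.4677], [-0.0209, 0.5119, -0.8588, -0.7002], [-0.0157, 0.8587, 0.5122, 0.5082], [0.0, 0.0, 0.0, 1.0]] dict_keys(['frame', 'mtx', 'extrinsics'])
```

View pics/scene0.png

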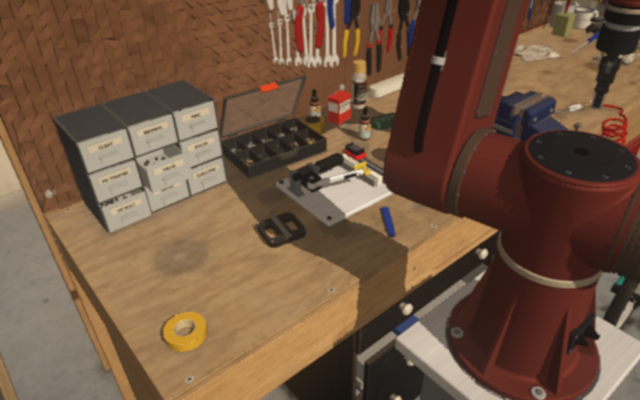

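View pics/side0.png

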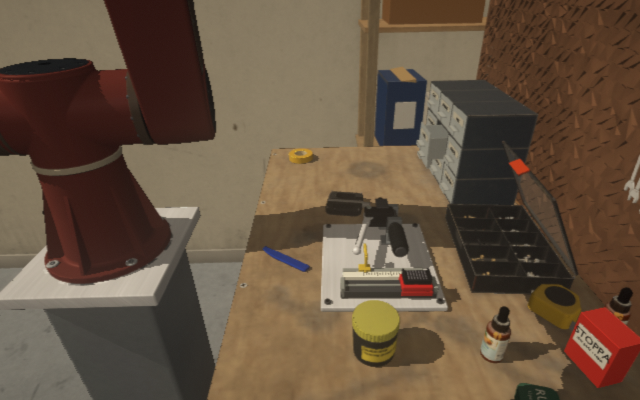

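The scene view is mostly blocked by the arm. The side view shows the stand clearly: plate corners at about (322,226), (427,224), (443,307) and (322,306), the lever's ball near (357,250), the yellow fin near (366,255), the red rider near (416,284), and the tub at (375,335).

```bash
cat > h.py <<'E'
from plant import ctrl, viewer
import cv2, numpy as np
def ray(f,uv):
    K,E=f["mtx"],f["extrinsics"]
    d=np.linalg.inv(K)@np.array([uv[0],uv[1],1.]); d=E[:3,:3]@(d*[1,-1,-1]); return E[:3,3],d
def onz(f,uv,z):
    o,d=ray(f,uv); return o+d*(z-o[2])/d[2]
def proj(f,p):
    E=f["extrinsics"]; c=E[:3,:3].T@(np.asarray(p)-E[:3,3]); q=f["mtx"]@(c*[1,-1,-1]); return q[:2]/q[2]
def fit2(a,b): # stand pts a (xy)-> world b ; returns yaw, t
    a,b=np.array(a)[:,:2],np.array(b)[:,:2]; A,B=a-a.mean(0),b-b.mean(0)
    th=np.arctan2((A[:,0]*B[:,1]-A[:,1]*B[:,0]).sum(),(A*B).sum()); R=np.array([[np.cos(th),-np.sin(th)],[np.sin(th),np.cos(th)]])
    t=b.mean(0)-R@a.mean(0); return th,t,R,np.linalg.norm(a@R.T+t-b,axis=1)
E
python3 - <<'E'
from h import *
f=viewer.grab_frame("side")
px=[(322,226),(427,224),(443,307),(322,306)]
S=[(-.095,.13),(.125,.13),(.125,-.13),(-.095,-.13)]
W=[onz(f,p,.012) for p in px]
th,t,R,e=fit2(S,W); print(np.round(W,3).tolist(),np.degrees(th),t,e)
hsv=cv2.cvtColor(f["frame"],cv2.COLOR_RGB2HSV)
crop=f["frame"][180:370,280:480]; cv2.imwrite("pics/c.png",cv2.resize(crop,None,fx=3,fy=3,interpolation=cv2.INTER_CUBIC)[:,:,::-1])
print("tub lid",onz(f,(376,318),.074),"tyre",onz(f,(308,268),.01),onz(f,(263,250),.01))
E
```

```text
[[0.464, 0.032, 0.012], [0.703, 0.03, 0.012], [0.669, -0.224, 0.012], [0.462, -0.214, 0.012]] -3.074863914053065 [ 0.55947675 -0.09332366] [0.01208572 0.0117118  0.01034739 0.00570221]
tub lid [ 0.54083897 -0.30132529  0.074     ] tyre [ 0.43531427 -0.11032103  0.01      ] [ 0.33987983 -0.04899829  0.01      ]
```

View pics/c.png

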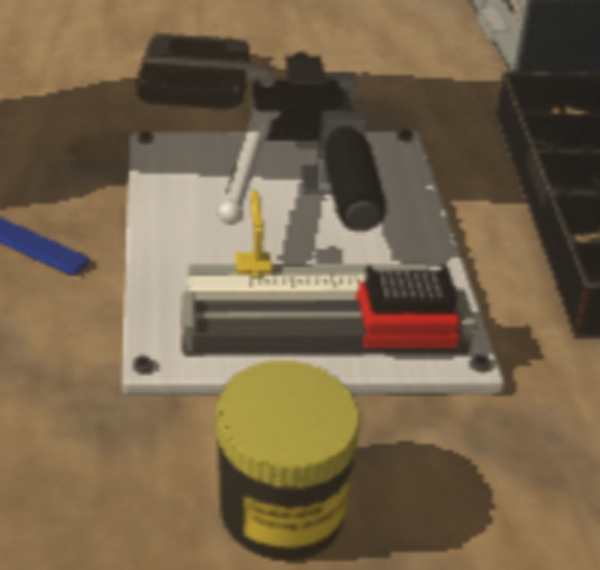

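```bash
python3 -m crank '{"grip":[0,0,0,0,0,0,0,0,0,0,0,0],"dp":[[50,-33,0],[100,-66,0],[150,-100,0],[200,-133,0],[250,-166,0],[300,-200,0],[350,-233,0],[407,-270,0],[407,-270,0],[407,-270,0],[407,-270,0],[407,-270,0]],"turn":[5,10,15,20,23,23,23,23,23,23,23,23]}'
python3 - <<'E'
from h import *
f=viewer.grab_frame("side")
px=[(323.7,224),(419.7,223.7),(446,306.5),(321.5,307.5)]
S=[(-.095,.13),(.125,.13),(.125,-.13),(-.095,-.13)]
W=[onz(f,p,.012) for p in px]
th,t,R,e=fit2(S,W); print(np.round(W,3).tolist(),np.degrees(th),t,e)
f=viewer.grab_frame("wrist"); cv2.imwrite("pics/w1.png",f["frame"][:,:,::-1]); print(f["extrinsics"].round(3).tolist())
E
```

```text
time: 1.65
ee_pos: [0.4692, -0.1012, 0.2314]
ee_rot: [180.0, 0.0, -3.1]
contact_force: [0.1, -0.7, -0.7]
gripper_width: -0.0
grip_force: 0.0
[[0.468, 0.04, 0.012], [0.687, 0.031, 0.012], [0.674, -0.223, 0.012], [0.461, -0.218, 0.012]] -2.069416007873364 [ 0.55754249 -0.09173151] [0.00192404 0.00224639 0.00474354 0.0030036 ]
[[-0.054, 0.954, 0.294, 0.545], [-0.999, -0.051, -0.016, -0.106], [-0.0, -0.295, 0.956, 0.374], [0.0, 0.0, 0.0, 1.0]]
```

View pics/w1.png

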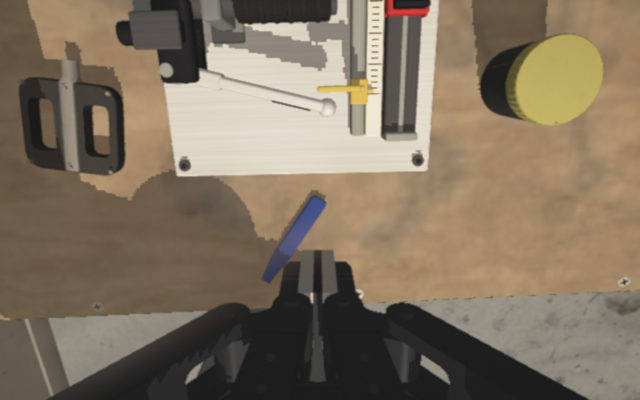

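The wrist view shows the plate's near corners at (177,176) and (428,170), the ball end at (328,107), the yellow pointer tip near (370,91) and the tyre lever at (263,280)–(322,196).

Run:
```python
from h import *
f=viewer.grab_frame("wrist")
W=[onz(f,(177,176.5),.012),onz(f,(428.5,170),.012),onz(f,(328,107),.054)]
S=[(-.095,.13),(-.095,-.13),(-.0272,-.026)]
th,t,R,e=fit2(S,W); print(np.round(W,4).tolist(),np.degrees(th),t,e)
np.savez("st.npz",R=R,t=t)
for n,p in dict(pad=(-.026,.004),tab=(.04,-.095)).items(): print(n,R@p+t)
print("mark stand",(onz(f,(370,91),.037)[:2]-t)@R)
p=ctrl.get_obs()["ee_pos"]; y=np.radians(ctrl.get_obs()["ee_rot"][2])
for n,s in dict(ready=(-.06,.006),).items():
    d=R@s+t-p[:2]; print(n,"tool dx,dy mm",1000*(d[0]*np.cos(y)+d[1]*np.sin(y)),1000*(d[0]*np.sin(y)-d[1]*np.cos(y)))
print("tyre",onz(f,(322,196),.01),onz(f,(312,193),.01))
for q in ((301,251),(333,251)): print("finger",onz(f,q,.2314-.005))
```

```text
[[0.4669, 0.043, 0.012], [0.4599, -0.2152, 0.012], [0.5298, -0.1142, 0.054]] -1.583472397480314 [ 0.55812688 -0.08878465] [0.000751   0.00093578 0.00045248]
pad [ 0.53224734 -0.08406771]
tab [ 0.59548644 -0.1848537 ]
mark stand [-0.01551521 -0.0644044 ]
ready tool dx,dy mm 27.755605999446264 -21.153624037560206
tyre [ 0.43740889 -0.10496956  0.01      ] [ 0.44124753 -0.09465083  0.01      ]
finger [ 0.4760408  -0.09473422  0.2264    ]
finger [ 0.47527546 -0.10905139  0.2264    ]
```

```bash
python3 -m crank '{"grip":[0,0,0,0,0,0,0,0],"dp":[[28,-21,0],[28,-21,50],[28,-21,100],[28,-21,140],[28,-21,170],[28,-21,187],[28,-21,187],[28,-21,187]],"turn":[-1.5,-1.5,-1.5,-1.5,-1.5,-1.5,-1.5,-1.5]}'
python3 -m crank '{"grip":[0,0,0,0,0,0,0,0,0],"dp":[[8,0,0],[14,0,0],[18,0,0],[21,0,0],[24,0,0],[27,0,0],[30,0,0],[30,0,0],[30,0,0]],"turn":[0,0,0,0,0,0,0,0,0]}'
```

```text
time: 2.8
ee_pos: [0.4993, -0.0809, 0.045]
ee_rot: [180.0, -0.1, -1.5]
contact_force: [0.3, 0.7, 0.1]
gripper_width: 0.0
grip_force: 0.0
time: 3.92
ee_pos: [0.5287, -0.0813, 0.0442]
ee_rot: [-180.0, 0.0, -1.5]
contact_force: [-1.1, -2.2, 0.1]
gripper_width: -0.0
grip_force: 1.0
```

```bash
python3 -m crank '{"grip":[0,0,0,0],"dp":[[2,0,0],[4,0,0],[4,0,0],[4,0,0]],"turn":[0,0,0,0]}'
python3 -m crank '{"grip":[0,0,0],"dp":[[2,0,0],[2,0,0],[2,0,0]],"turn":[0,0,0]}'
```

```text
time: 4.42
ee_pos: [0.533, -0.0814, 0.0443]
ee_rot: [-180.0, -0.0, -1.5]
contact_force: [-2.6, -1.0, 0.3]
gripper_width: 0.0001
grip_force: 1.0
time: 4.8
ee_pos: [0.5349, -0.0815, 0.0443]
ee_rot: [-180.0, -0.0, -1.5]
contact_force: [-2.0, -1.7, -0.6]
gripper_width: 0.0003
grip_force: 1.1
```

```bash
python3 -m crank '{"grip":[0,0,0],"dp":[[2,0,0],[2,0,0],[2,0,0]],"turn":[0,0,0]}'
```

```text
time: 5.18
ee_pos: [0.5369, -0.0815, 0.0443]
ee_rot: [-180.0, -0.0, -1.5]
contact_force: [-2.2, -2.5, -0.2]
gripper_width: 0.0001
grip_force: 1.2
```

```bash
python3 -m crank '{"grip":[0,0,0],"dp":[[2,0,0],[2,0,0],[2,0,0]],"turn":[0,0,0]}'
```

```text
time: 5.55
ee_pos: [0.5389, -0.0816, 0.0443]
ee_rot: [180.0, -0.0, -1.5]
contact_force: [-3.0, -1.4, 0.0]
gripper_width: -0.0002
grip_force: 1.2
```

```bash
python3 -m crank '{"grip":[0,0,0],"dp":[[2,0,0],[2,0,0],[2,0,0]],"turn":[0,0,0]}'
```

```text
time: 5.92
ee_pos: [0.5409, -0.0816, 0.0443]
ee_rot: [-180.0, -0.0, -1.5]
contact_force: [-2.5, -2.1, 0.7]
gripper_width: 0.0
grip_force: 1.2
```

```bash
python3 -m crank '{"grip":[0,0,0],"dp":[[2,0,0],[2,0,0],[2,0,0]],"turn":[0,0,0]}'
```

```text
time: 6.3
ee_pos: [0.5429, -0.0817, 0.0443]
ee_rot: [-180.0, -0.0, -1.5]
contact_force: [-1.4, -1.4, -0.1]
gripper_width: -0.0001
grip_force: 1.2
```

```bash
python3 -m crank '{"grip":[0,0,0],"dp":[[2,0,0],[2,0,0],[2,0,0]],"turn":[0,0,0]}'
```

```text
time: 6.68
ee_pos: [0.5449, -0.0817, 0.0443]
ee_rot: [-180.0, -0.0, -1.5]
contact_force: [-3.1, -2.5, 0.6]
gripper_width: 0.0001
grip_force: 1.3
```

```bash
python3 -m crank '{"grip":[0,0,0],"dp":[[2,0,0],[2,0,0],[2,0,0]],"turn":[0,0,0]}'
```

```text
time: 7.05
ee_pos: [0.5468, -0.0818, 0.0443]
ee_rot: [180.0, -0.0, -1.5]
contact_force: [-2.2, -2.3, -0.3]
gripper_width: 0.0001
grip_force: 1.6
```

```bash
python3 -m crank '{"grip":[0,0,0],"dp":[[2,0,0],[2,0,0],[2,0,0]],"turn":[0,0,0]}'
```

```text
time: 7.42
ee_pos: [0.5483, -0.0818, 0.0443]
ee_rot: [180.0, 0.1, -1.5]
contact_force: [-5.9, -2.9, 1.6]
gripper_width: 0.0001
grip_force: 2.6
```

```bash
python3 -m crank '{"grip":[0,0,0],"dp":[[1,0,0],[1,0,0],[1,0,0]],"turn":[0,0,0]}'
```

```text
time: 7.8
ee_pos: [0.5489, -0.0819, 0.0442]
ee_rot: [180.0, 0.1, -1.5]
contact_force: [-7.6, -2.9, 4.1]
gripper_width: -0.0001
grip_force: 3.4
```

Biting. Commanded and measured positions are now apart, so I'll go on in small steps.

```bash
python3 -m crank '{"grip":[0,0,0],"dp":[[2,0,0],[2,0,0],[2,0,0]],"turn":[0,0,0]}'
```

```text
time: 8.18
ee_pos: [0.5504, -0.082, 0.0442]
ee_rot: [180.0, 0.1, -1.5]
contact_force: [-8.2, -3.3, 4.9]
gripper_width: -0.0
grip_force: 4.3
```

```bash
python3 -m crank '{"grip":[0,0,0,0],"dp":[[1,0,0],[2,0,0],[2,0,0],[2,0,0]],"turn":[0,0,0,0]}'
```

```text
time: 8.68
ee_pos: [0.5518, -0.082, 0.0441]
ee_rot: [180.0, 0.2, -1.5]
contact_force: [-10.8, -4.2, 6.5]
gripper_width: -0.0004
grip_force: 5.5
```

```bash
python3 -m crank '{"grip":[0,0,0,0],"dp":[[1,0,0],[1,0,0],[1,0,0],[1,0,0]],"turn":[0,0,0,0]}'; python3 -m crank '{"grip":[0,0,0,0,0,0,0,0,0,0,0],"dp":[[-10,0,0],[-20,0,0],[-30,0,0],[-45,0,0],[-60,0,0],[-60,0,-40],[-60,0,-80],[-60,0,-130],[-60,0,-180],[-60,0,-180],[-60,0,-180]],"turn":[0,0,0,0,0,0,0,0,0,0,0]}'
python3 - <<'E'
from h import *
f=viewer.grab_frame("wrist"); cv2.imwrite("pics/w2.png",f["frame"][:,:,::-1])
E
```

```text
time: 9.18
ee_pos: [0.5525, -0.082, 0.0441]
ee_rot: [180.0, 0.2, -1.5]
contact_force: [-11.3, -3.8, 7.3]
gripper_width: -0.0004
grip_force: 6.0
time: 10.55
ee_pos: [0.4948, -0.0804, 0.2242]
ee_rot: [180.0, -0.0, -1.5]
contact_force: [0.3, -0.7, -1.1]
gripper_width: 0.0001
grip_force: 0.0
```

View pics/w2.png

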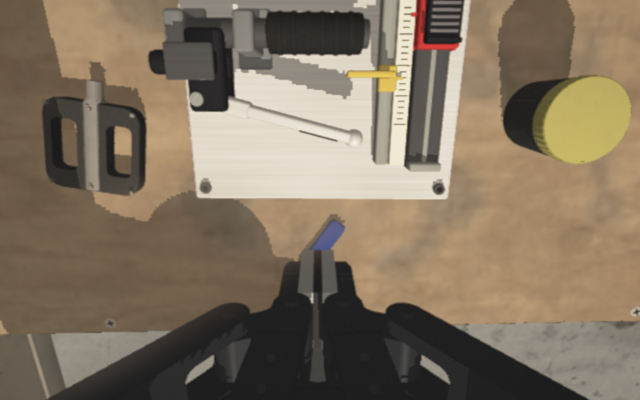

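The lever is back at rest. The yellow fin and pointer have moved to row ~75, with the tip near (400,75); the red rider is partly out of view at the top (413–463, 0–50). I'll move over it for a closer look.

```bash
python3 -m crank '{"grip":[0,0,0,0,0],"dp":[[40,45,0],[75,85,0],[75,85,0],[75,85,0],[75,85,0]],"turn":[0,0,0,0,0]}'
python3 - <<'E'
from h import *
f=viewer.grab_frame("wrist"); np.savez("w3.npz",**f); 
d=np.load("st.npz"); R,t=d["R"],d["t"]
for p in [(0,-.069,.037),(.06,-.072,.034),(.06,-.095,.053)]: print(proj(f,[*(R@p[:2]+t),p[2]]))
cv2.imwrite("pics/w3.png",f["frame"][:,:,::-1])
E
```

```text
time: 11.22
ee_pos: [0.5669, -0.1664, 0.224]
ee_rot: [-180.0, 0.1, -1.4]
contact_force: [-0.4, -0.6, 0.4]
gripper_width: -0.0002
grip_force: 0.0
[307.70843557 184.86109242]
[310.78420897 119.67150542]
[337.37234382 121.56399755]
```

View pics/w3.png

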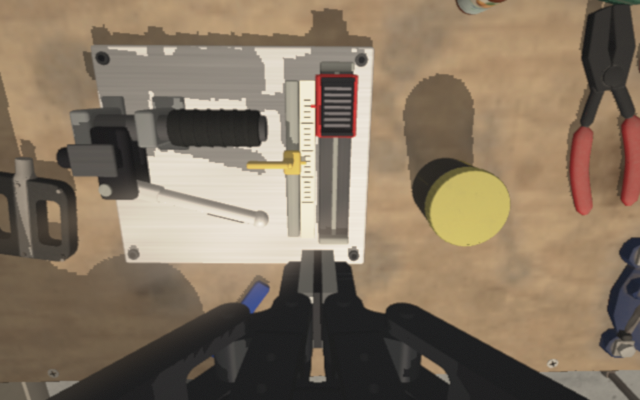

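The rider's tab is near (337,106) and its red tip near (309,106); the yellow pointer's tip is near (309,163). All four plate corners are visible. Now to measure these with masks.

```bash
cat > meas.py <<'E'
from h import *
def meas(f,verbose=True):
    d=np.load("st.npz"); R,t=d["R"],d["t"]
    hsv=cv2.cvtColor(f["frame"],cv2.COLOR_RGB2HSV)
    x0,y0=[int(v) for v in proj(f,[*(R@[.09,-.03]+t),.03])]; 
    out={}
    red=(((hsv[...,0]<8)|(hsv[...,0]>172))&(hsv[...,1]>150)&(hsv[...,2]>90)).astype(np.uint8)
    yel=((hsv[...,0]>18)&(hsv[...,0]<34)&(hsv[...,1]>140)&(hsv[...,2]>110)).astype(np.uint8)
    for n,m,z in(("red",red,.034),("yel",yel,.037)):
        v,u=np.nonzero(m); P=np.array([(onz(f,(a,b),z)[:2]-t)@R for a,b in zip(u,v)])
        if n=="red": k=(P[:,1]>-.0765)&(P[:,1]<-.066)
        else: k=(P[:,1]<-.066)&(P[:,1]>-.08)
        k&=(abs(P[:,0])<.11)
        out[n]=P[k]; print(n,len(P[k]),P[k].mean(0).round(4) if k.any() else None, sorted(zip(v[k].tolist(),u[k].tolist()))[:40])
    return out
E
python3 - <<'E'
from meas import *
f=dict(np.load("w3.npz"))
S=[(.125,.13),(.125,-.13),(-.095,-.13),(-.095,.13)]
W=[onz(f,p,.012) for p in [(93,46),(372.5,46),(366.5,263),(127,263)]]
th,t,R,e=fit2(S,W); print(np.degrees(th),t,e); np.savez("st.npz",R=R,t=t)
meas(f)
for q in [(316,75),(356,75),(356,136),(316,136)]: print("body/tab edge z.043",((onz(f,q,.043)[:2]-t)@R).round(4))
for q in [(323,80),(353,80),(353,133),(323,133)]: print("tab z.053",((onz(f,q,.055)[:2]-t)@R).round(4))
cv2.imwrite("pics/w3c.png",cv2.resize(f["frame"][60:210,240:390],None,fx=4,fy=4,interpolation=cv2.INTER_CUBIC)[:,:,::-1])
E
```

```text
-1.4062671906733255 [ 0.55761629 -0.09000245] [0.00308659 0.00316612 0.00098991 0.00096619]
red 67 [ 0.0728 -0.0754] [(76, 316), (77, 316), (78, 316), (79, 316), (80, 316), (81, 316), (82, 316), (83, 316), (84, 316), (85, 316), (86, 316), (87, 316), (88, 316), (89, 316), (90, 316), (91, 316), (92, 316), (93, 316), (94, 316), (95, 316), (96, 316), (97, 316), (98, 316), (99, 316), (100, 316), (101, 316), (102, 316), (103, 316), (104, 316), (105, 314), (105, 315), (105, 316), (106, 311), (106, 312), (106, 313), (106, 314), (106, 315), (106, 316), (107, 315), (107, 316)]
yel 0 None []
body/tab edge z.043 [ 0.098  -0.0757]
body/tab edge z.043 [ 0.098  -0.1097]
body/tab edge z.043 [ 0.0467 -0.1113]
body/tab edge z.043 [ 0.0468 -0.0757]
tab z.053 [ 0.0938 -0.0815]
tab z.053 [ 0.0937 -0.1061]
tab z.053 [ 0.0508 -0.1074]
tab z.053 [ 0.0508 -0.0817]
```

View pics/w3c.png

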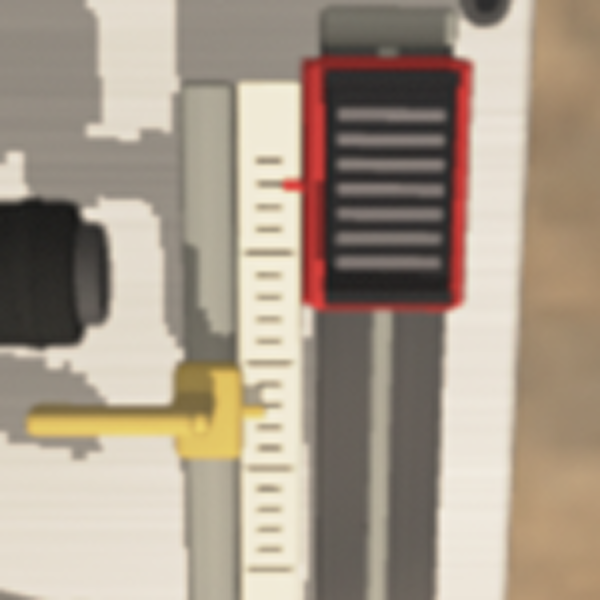

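Run:
```python
from meas import *
f=dict(np.load("w3.npz")); d=np.load("st.npz"); R,t=d["R"],d["t"]
g=lambda q,z:((onz(f,q,z)[:2]-t)@R*1000).round(1)
print("red",g((310.9,105.9),.034),"yel",g((305.1,162.1),.037))
p=ctrl.get_obs()["ee_pos"]; y=np.radians(ctrl.get_obs()["ee_rot"][2])
dd=R@[.0725,-.0945]+t-p[:2]; print(1000*(dd[0]*np.cos(y)+dd[1]*np.sin(y)),1000*(dd[0]*np.sin(y)-dd[1]*np.cos(y)),p)
```

```text
red [ 72.3 -71.1] yel [ 22.  -65.5]
61.200989266427115 18.31914067662318 [ 0.56704373 -0.16643328  0.2242556 ]
```

```bash
python3 -m crank '{"grip":[0,0,0,0,0,0,0,0],"dp":[[40,12,0],[61,18,20],[61,18,70],[61,18,120],[61,18,150],[61,18,162],[61,18,164],[61,18,164]],"turn":[0,0,0,0,0,0,0,0]}'
python3 - <<'E'
from h import *
f=viewer.grab_frame("side"); 
cv2.imwrite("pics/s4.png",cv2.resize(f["frame"][190:330,300:480],None,fx=4,fy=4,interpolation=cv2.INTER_CUBIC)[:,:,::-1])
E
```

```text
time: 12.28
ee_pos: [0.629, -0.1871, 0.0618]
ee_rot: [180.0, -0.1, -1.4]
contact_force: [0.4, 1.2, 0.6]
gripper_width: 0.0001
grip_force: 0.0
```

View pics/s4.png

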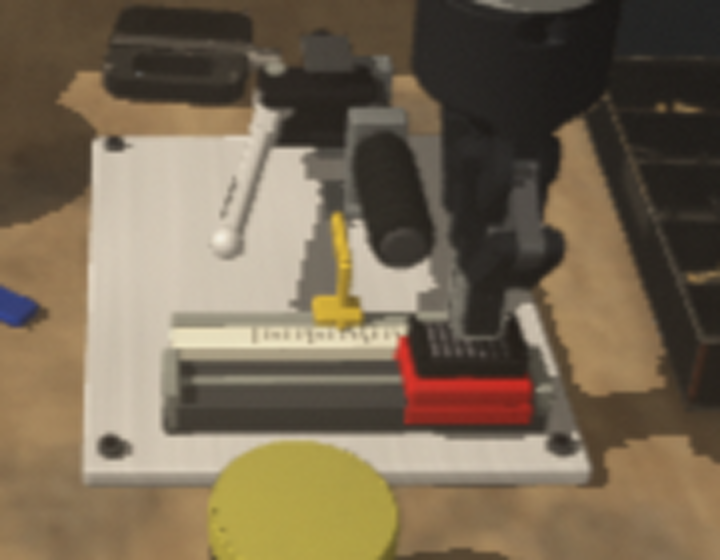

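Fingers at about (487,320), over the tab and slightly to the far-x side of its middle; yellow pointer and lever are clear. Press.

```bash
python3 -m crank '{"grip":[0,0,0,0,0,0],"dp":[[-2,0,3],[-2,0,7],[-2,0,10],[-2,0,12],[-2,0,13],[-2,0,13]],"turn":[0,0,0,0,0,0]}'
```

```text
time: 13.08
ee_pos: [0.6269, -0.187, 0.0481]
ee_rot: [180.0, -0.1, -1.5]
contact_force: [-0.9, 0.8, 7.7]
gripper_width: 0.0002
grip_force: 3.7
```

```bash
python3 -m crank '{"grip":[0,0,0],"dp":[[0,0,2],[0,0,2],[0,0,2]],"turn":[0,0,0]}'
```

```text
time: 13.45
ee_pos: [0.6285, -0.1871, 0.0479]
ee_rot: [180.0, -0.3, -1.4]
contact_force: [1.0, 3.2, 18.8]
gripper_width: -0.0002
grip_force: 9.2
```

```bash
python3 -m crank '{"grip":[0,0,0,0,0,0,0,0,0,0],"dp":[[0,0,-1],[-5,0,-1],[-10,0,-1],[-15,0,-1],[-20,0,-1],[-25,0,-1],[-30,0,-1],[-35,0,-1],[-40,0,-1],[-40,0,-1]],"turn":[0,0,0,0,0,0,0,0,0,0]}'
python3 - <<'E'
from h import *
f=viewer.grab_frame("side"); np.savez("s5.npz",**f)
hsv=cv2.cvtColor(f["frame"],cv2.COLOR_RGB2HSV)
red=(((hsv[...,0]<8)|(hsv[...,0]>172))&(hsv[...,1]>150)&(hsv[...,2]>90)); red[:250]=0;red[320:]=0;red[:,460:]=0
v,u=np.nonzero(red); print(u.min(),u.max(),v.min(),v.max())
d=np.load("st.npz"); R,t=d["R"],d["t"]
g=lambda q,z:((onz(f,q,z)[:2]-t)@R*1000).round(1)
lo=[(x,v[u==x].max()) for x in (u.min()+1,u.max()-1)]; print(lo,[g(q,.031) for q in lo])
cv2.imwrite("pics/s5.png",cv2.resize(f["frame"][190:330,300:480],None,fx=4,fy=4,interpolation=cv2.INTER_CUBIC)[:,:,::-1])
E
```

```text
time: 14.7
ee_pos: [0.5873, -0.1858, 0.0479]
ee_rot: [180.0, -0.2, -1.4]
contact_force: [-1.2, 2.1, 15.3]
gripper_width: -0.0001
grip_force: 7.2
62 410 255 295
[(np.int64(63), np.int64(259)), (np.int64(409), np.int64(295))] [array([-603.6,  -13.9]), array([  56.4, -121.3])]
```

View pics/s5.png

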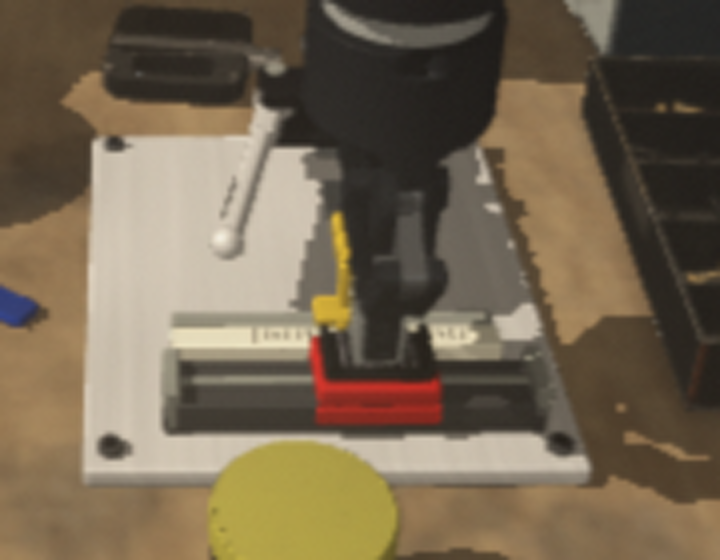

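The rider slides with the fingers (~37 mm so far, its body at crop 317–441). Yellow pointer is untouched. Drag further and check with the wrist camera while holding.

```bash
python3 -m crank '{"grip":[0,0,0,0],"dp":[[-4,0,0],[-8,0,0],[-11,0,0],[-11,0,0]],"turn":[0,0,0,0]}'
python3 - <<'E'
from h import *
f=viewer.grab_frame("wrist"); np.savez("w6.npz",**f)
d=np.load("st.npz"); R,t=d["R"],d["t"]
c=proj(f,[*(R@[.022,-.07]+t),.035]); print(c)
x,y=int(c[0])-75,int(c[1])-60; print(x,y)
cv2.imwrite("pics/w6.png",cv2.resize(f["frame"][max(y,0):y+120,x:x+150],None,fx=5,fy=5,interpolation=cv2.INTER_CUBIC)[:,:,::-1])
E
```

```text
time: 15.25
ee_pos: [0.5765, -0.1855, 0.0479]
ee_rot: [180.0, -0.2, -1.4]
contact_force: [-0.4, 3.2, 15.5]
gripper_width: -0.0002
grip_force: 7.5
[262.84557768 254.57189377]
187 194
```

View pics/w6.png

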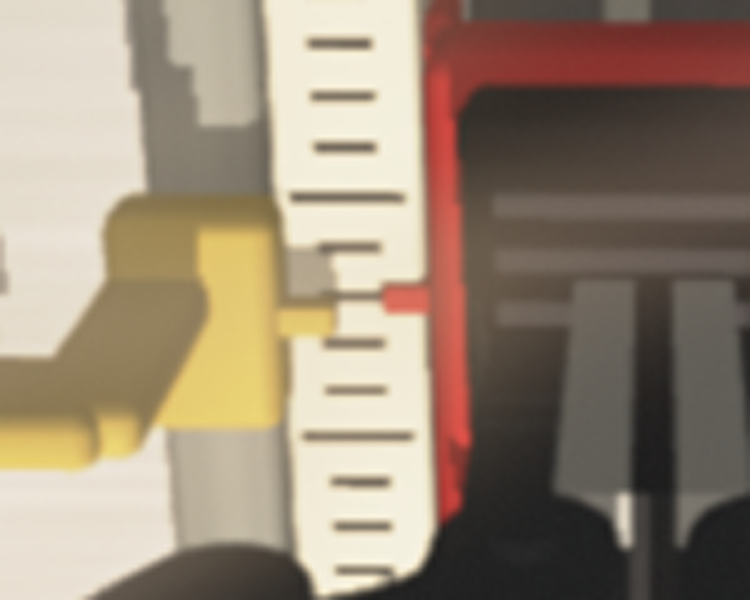

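The held rider's tip is at crop (405,298), i.e. pixel (268,253.6), and the yellow tip at (308,320), i.e. pixel (248.6,258).

Run:
```python
from h import *
f=dict(np.load("w6.npz")); d=np.load("st.npz"); R,t=d["R"],d["t"]
g=lambda u,v,z:((onz(f,(187+u/5-.4,194+v/5-.4),z)[:2]-t)@R*1000).round(1)
print("red",g(405,298,.034),"yel",g(308,320,.037), g(360,296,.032),g(355,343,.032))
```

```text
red [ 22.2 -72.1] yel [ 21.4 -63.4] [ 21.5 -67.5] [ 16.5 -66.8]
```

```bash
python3 -m crank '{"grip":[0,0,0,0,0,0,0,0,0],"dp":[[0,0,-2],[0,0,-4],[0,0,-8],[0,0,-16],[0,0,-50],[0,0,-100],[0,0,-150],[0,0,-150],[0,0,-150]],"turn":[0,0,0,0,0,0,0,0,0]}'
python3 - <<'E'
from h import *
f=viewer.grab_frame("wrist"); np.savez("w7.npz",**f)
d=np.load("st.npz"); R,t=d["R"],d["t"]
c=proj(f,[*(R@[.022,-.07]+t),.035]); x,y=int(c[0])-75,int(c[1])-60; print(x,y)
cv2.imwrite("pics/w7.png",cv2.resize(f["frame"][y:y+120,x:x+150],None,fx=5,fy=5,interpolation=cv2.INTER_CUBIC)[:,:,::-1])
E
```

```text
time: 16.42
ee_pos: [0.5748, -0.1854, 0.1959]
ee_rot: [-180.0, 0.0, -1.5]
contact_force: [-0.3, 0.2, -0.7]
gripper_width: 0.0002
grip_force: 0.0
212 117
```

View pics/w7.png

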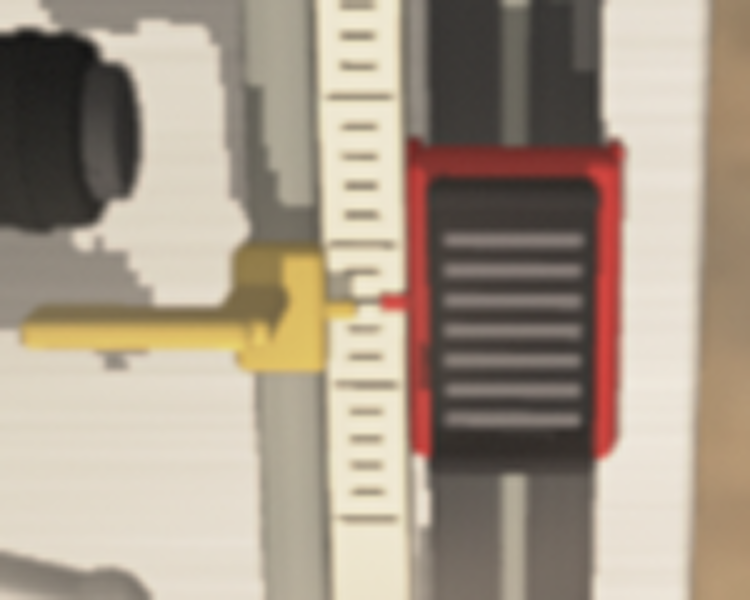

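The released rider's tip at crop (393,302) is about 1 mm from the yellow tip at (342,309), well within the 4 mm tolerance.

```bash
python3 -c "
from plant import job
print(job.close_job())"
```

```text
the job is handed in; nothing more can be done
None
```

I squeezed the lever until it turned firm (wrist sensor about 14 N) and let it go, then set the red rider to about 1 mm from the yellow pointer (4 mm allowed). I handed the job in after about 16.5 s; no verdict was returned.

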